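# Fit the keyed shaft into the pulley and hold it home

### The job

Take the shaft with the square head out of the wooden stand, leaving the two round-headed pins in their places, and enter its nose in the bore of the pulley on the base plate. Turn it until its key slips into the keyway, then push it down against the spring until its collar sits fully home on the pulley's face. Finish while still gripping the shaft and holding it pressed home: do not let go, or the spring will lift it.

Things in the scene. Friction and masses are not known exactly. Their poses are not given: they have to be found in the camera images.
- shaft_head (a point): Centre of the loose steel shaft's square head (24 x 24 x 45 mm tall, flats square to x and y), gripped from above. Axes: z up the shaft, x to the key's side. Below the head: a round collar 46 mm wide, 8 mm thick, then the rod. This point is 22.5 mm above the collar's top, 30.5 mm above its underside, 80.5 mm above the nose tip. Shaft 0.3 to 0.48 kg, upright in one of the stand's holes at the start.
- shaft_nose (a point): Tip of the shaft's nose, on its axis, same axes as shaft_head. The rod is round, 18 mm in diameter, 50 mm long from here to the collar's underside; its end tapers to 12 mm over the lowest 4 mm.
- shaft_key (a point): Lower outer end of the key, 20 mm above the nose tip and 14 mm from the axis, on the +x side. The key is a straight rib on the rod, 6 mm wide, from 20 to 46 mm above the tip; below it the rod is a plain round pilot. A lug 6 mm wide sticks 6 mm out of the collar's rim on the same side and shows from above where the key is.
- stand: Fixed wooden block, 250 (x) x 70 (y) x 60 mm high, origin at the centre of its underside. Three round holes 31 mm wide, 56 mm deep, along its x axis at -85, 0 and +85 mm; which stem is in which hole varies. Each stem stands in its hole with its collar lying on the block's top, its rod 50 mm deep.
- pin_a_head (a point): Point on the axis of a loose steel pin in another hole of the stand, 30.5 mm above its collar's underside. Rod and collar like the shaft's, but no key and no lug; a plain round head 24 mm in diameter, 45 mm tall. To be left in place.
- pin_b_head (a point): The same point on the third stem in the stand: no key, no lug; a mushroom head 34 mm in diameter on a neck 16 mm thick, its top 45 mm above its collar. To be left in place.
- hub: Dark steel pulley, 120 mm in diameter (boss on top 84 mm), lying flat and fixed on a square steel base plate (130 x 130 x 16 mm, sides along x and y). Origin at the centre of the plate's underside; the pulley's top face is 86 mm above. A bright steel bush 52 mm in diameter is pressed in flush with that face and has the bore, 20 mm in diameter, and one keyway in it.
- hub_mouth (a point): Centre of the bore's mouth in the top face; axes as the hub's. The keyway is 8 mm wide, reaches 15.5 mm from the axis, open at the face, full length. It points within 0.35 rad either side of +x, by chance: look from above, or rest the key on the face (nose 20 mm deep), push lightly and turn until it drops (play 0.07 rad either way). Home: collar on the face, shaft_head 30.5 mm above here.
- ejector (a joint): Spring plunger inside the bore; value in m, 0 at rest with its top 36 mm below the face, growing as it is pressed down; 0.014 with the shaft home, stop at 0.017. It pushes up with about 7 N at first touch and 15 N with the shaft home, and would lift a shaft that is let go by several mm.
Things that resemble listed ones, but are neither listed nor needed, are in the scene too. Leave any orange or turquoise look-alike of the part that bears shaft_head alone.

How it is judged:
On the way, in this order (a step that is already met when the one before it is completed fails the run):
1. the shaft is gripped and drawn clear of the stand (height (world z) of shaft_head above 0.146 m and contact force between the fingers and shaft above 1 N), for 0.1 s.
2. the nose is in the bore and the key has slipped into the keyway (horizontal distance between shaft_head and hub_mouth below 0.006 m and z of shaft_head in the frame of hub_mouth below 0.0555 m), for 0.1 s.
At the end, for the whole second after the job is handed in: The shaft is upright (within 4 degrees) in the bore with its collar within 3 mm of the pulley's face, on the bore's axis within 5 mm at the head, the spring plunger is pressed down by more than 10 mm with more than 5 N, and the fingers still grip or press the shaft with more than 3 N, all at rest (z of shaft_head in the frame of hub_mouth below 0.0335 m and horizontal distance between shaft_head and hub_mouth below 0.005 m and angle between shaft_head's own z axis and vertical below 0.07 rad and value of joint ejector above 0.01 m and contact force between the fingers and shaft above 3 N and contact force between shaft and ejector above 5 N and linear speed of shaft below 0.02 m/s); the arm keeps its last pose, push and grip.
It fails at once if the round-headed pin is pulled out or shifted by more than 20 mm (distance of pin_a_head from where it was at the start of the episode above 0.02 m).
It fails at once if the mushroom-headed pin is pulled out or shifted by more than 20 mm (distance of pin_b_head from where it was at the start of the episode above 0.02 m).
It also fails if it takes over 51 s, if anything falls off the work surface, if the arm or the gripper's body presses on something with over 40 N, if the wrist force passes 120 N, or if a joint passes its speed limit or range.

### The arm

A 6-joint arm with a two-finger parallel gripper is mounted at the origin on the work surface. World frame = base frame: x ahead of the robot, y to its left, z up, the work surface at z = 0. Lengths are in m, angles in rad, forces in N, time in s.
With the tool pointing down it reaches from about 0.4 to 0.925 m from the base axis. Payload 12.5 kg.
Tool frame: the origin (TCP) lies between the finger pads; the fingertips stand 11 mm ahead of it and the grasp point (between the pads) lies 8 mm behind it; z points along the fingers, x is the direction in which the jaws open and shut, and the axes are right-handed (so a half turn about z gives the same grasp; the last joint's range is limited). The gripper opens to 95 mm and grips with 3 to 60 N. Pads are 20 mm wide; open, the fingers measure 119 mm over their backs; the gripper's body (75 mm by 180 mm) begins 59 mm behind the grasp point.
Start: joints at [-1.285, 0.491, 1.559, -0, 1.092, -0.106], TCP at [0.239, -0.578, 0.226] pointing down, gripper open.
Joint ranges: [-3.1, 3.1], [-0.84, 2.19], [0.05, 2.79], [-1.13, 4.28], [0.06, 2.93], [-2.69, 2.69]. Speed limits (rad/s): [2.22, 2.22, 2.79, 3.14, 3.14, 3.14].

### API

Orientations are given as [roll, pitch, yaw] about the fixed x, y, z axes, in that order (R = Rz(yaw) Ry(pitch) Rx(roll)).
In Python, from plant import manip gives the robot as it stands.
- The arm moves only by the tool jog_arm, never from a script. Its argument "plan" is a list of rows, each an object with "delta_pos": the shift along the tool's x, y, z in mm, a list of three; "turn": the turn, a rotation vector about the tool's x, y, z in rad, a list of three; "fingers": the opening, from 0 (shut) to 1 (fully open). A call has 1 to 8 rows; each row is the pose to reach, as a shift and turn from the pose commanded when the call began, along the tool's axes at that moment; what a row does not reach only later rows make up. A row lasts 1/10 s, in which the tool goes at most 50 mm and 8.59 degrees, less where a joint would pass 70% of its speed; a pose out of reach is approached as far as the arm can. A call with a gripper value outside its range is refused whole. The fingers move at their own pace and stop on an object; "grip_force" is the grip in N (left out, the last holds). Time passes only in rows, so rows that repeat a pose let the fingers close. It gives the time, the measured TCP pose, the force and the opening at its end, in the units of the state.
- manip.state(): the state, without advancing time (a new reading comes with each control period).
- manip.get_image(name): name is "side" or "top"; returns a dict with "img" (480x640x3 uint8, blue, green, red), "camera_matrix" (3x3 intrinsics, pixels), "rvec" (rotation vector, rad) and "tvec" (3), from world to camera coordinates, as OpenCV has them. Camera axes: x right, y down, z forward; pixel columns grow to the right and rows downward; lengths in m; the calibration is good to about 2 mm. A picture is of the moment at which its call begins. There is no depth.
- manip.sign_off(): hands the job in, once; it reports no verdict.
Trained networks look in the newest picture that a camera, given by its name, has taken for a name from the list of things; names that differ only in an ending like _2 or _b are one class to them, and where a whole thing is asked for, a point or a joint stands for the part that bears it (a point fixed in the world has none). Each returns a list of dicts, best first, with "score" (0 to 1); they miss things now and then, are a little off and sometimes report something else, mostly with a low value. They report only what shows in the picture. A call takes as long as a camera call. They do not tell look-alikes from the thing itself.
- manip.spot_in(camera, target): "xyz" ([x, y, z] in m, in world coordinates, good to about 4 mm: the middle of the surface that is visible of it).
- manip.mark_of(camera, target): "xyz" ([x, y, z] in m, in world coordinates, good to about 4 mm: a listed point, or the origin of a listed thing).
The state is a dict: "time": time; "joint_positions": joint angles; "dq": joint speeds; "effort": joint torques, N m; "position": TCP position; "tcp_rot": TCP orientation; "ft_force": force on the tool from outside, world axes, zero at the start; "moment": the same for the moment, N m; "grip_width": opening from 0.0 (shut) to 1.0 (fully open).
Only numpy, scipy, OpenCV 4.12 (cv2) and the standard library are available. Lean on these libraries where they do the work, as an engineer would, in place of code of your own. Each camera call takes 0.05 s, during which the arm holds its last target. There are 200 camera calls.

## Working session

There is one attempt and no reset: what is moved stays moved. The work goes in short steps, Python scripts to look and compute and a tool call to move; the robot and the scene stay as the last step left them, time stands still between calls to the robot, and variables do not carry over. Pictures are saved under pics/ and viewed, about 8 in all and at most 12, crops included, and the job is handed in when it is done.

Besides the shell and the picture viewer there is one more tool, called in YAML: its name, and indented under it one key for each argument. jog_arm: Moves the arm, as the interface text tells. Its arguments: {"type":"object","properties":{"plan":{"type":"array","items":{"type":"object","properties":{"delta_pos":{"type":"array","items":{"type":"number"}},"turn":{"type":"array","items":{"type":"number"}},"fingers":{"type":"number"}}}},"grip_force":{"type":"number"}},"required":["plan"]}

```bash
mkdir -p pics; cat > h.py <<'E'
from plant import manip
import cv2, numpy as np
def cam(n):
    d=manip.get_image(n); d={k:np.array(v) for k,v in d.items()}; return d
def proj(d,p):
    return cv2.projectPoints(np.array(p,float).reshape(-1,1,3),d["rvec"],d["tvec"],d["camera_matrix"],None)[0].reshape(-1,2)
def unproj(d,uv,z):
    R=cv2.Rodrigues(d["rvec"])[0]; c=-R.T@d["tvec"].ravel()
    r=R.T@np.linalg.inv(d["camera_matrix"])@np.array([*uv,1.]); return c+r*(z-c[2])/r[2]
E
python3 - <<'E'
from h import *
s=manip.state(); print({k:np.round(v,3).tolist() for k,v in s.items()})
for n in("top","side"):
    d=cam(n); cv2.imwrite(f"pics/{n}0.png",d["img"])
    for t in("shaft_head","stand","pin_a_head","pin_b_head","hub","hub_mouth"):
        for m in manip.mark_of(n,t): print(n,t,round(m["score"],2),np.round(m["xyz"],3),proj(d,m["xyz"]).round())
E
```

```text
{'time': 0.0, 'joint_positions': [-1.285, 0.492, 1.559, -0.0, 1.092, -0.106], 'dq': [-0.0, -0.001, 0.001, 0.001, -0.001, 0.003], 'effort': [0.004, -61.264, -25.817, 0.069, 0.048, -0.0], 'position': [0.239, -0.577, 0.225], 'tcp_rot': [-3.141, 0.001, -1.179], 'ft_force': [-0.191, -0.542, -0.615], 'moment': [-0.013, -0.094, 0.005], 'grip_width': 1.002}
top shaft_head 0.85 [ 0.47  -0.35   0.077] [[502. 279.]]
top shaft_head 0.72 [ 0.561 -0.337  0.079] [[496. 225.]]
top shaft_head 0.69 [ 0.377 -0.342  0.083] [[498. 335.]]
top shaft_head 0.56 [ 0.523 -0.213  0.092] [[423. 245.]]
top pin_a_head 0.89 [ 0.442 -0.192  0.091] [[410. 294.]]
top pin_b_head 0.59 [ 0.607 -0.228  0.087] [[433. 195.]]
top hub 0.82 [ 0.506  0.178 -0.004] [[200. 252.]]
top hub_mouth 0.75 [ 0.525 -0.213  0.093] [[424. 244.]]
side shaft_head 0.94 [ 0.472 -0.347  0.081] [[375. 187.]]
side shaft_head 0.93 [ 0.53  -0.211  0.089] [[334. 206.]]
side shaft_head 0.84 [ 0.56  -0.333  0.082] [[338. 182.]]
side shaft_head 0.78 [ 0.381 -0.343  0.084] [[413. 193.]]
side stand 0.58 [ 0.521 -0.215  0.002] [[337. 239.]]
side stand 0.24 [ 0.44  -0.193  0.094] [[373. 215.]]
side pin_a_head 0.69 [ 0.438 -0.198  0.094] [[374. 214.]]
side pin_b_head 0.87 [ 0.608 -0.228  0.094] [[304. 194.]]
side pin_b_head 0.54 [ 0.506  0.176 -0.007] [[273. 366.]]
side hub 0.72 [ 0.506  0.175 -0.002] [[273. 363.]]
side hub_mouth 0.62 [0.504 0.18  0.086] [[271. 327.]]
```

View pics/top0.png

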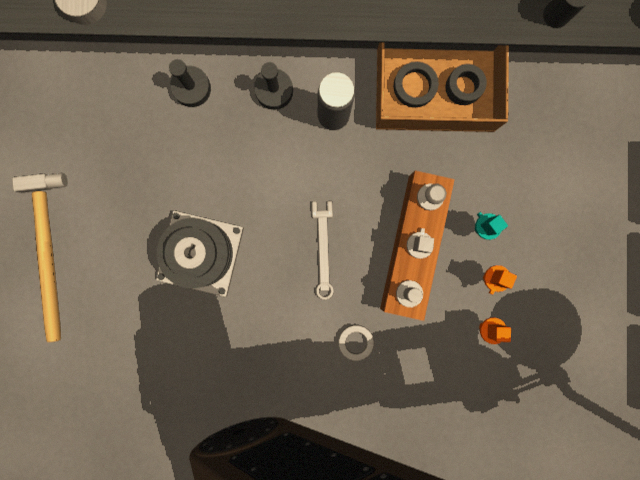

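View pics/side0.png

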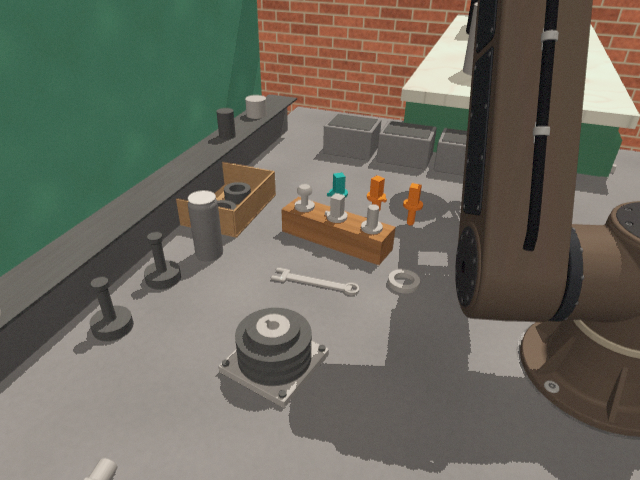

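```bash
python3 - <<'E'
import cv2,numpy as np
a=cv2.imread("pics/top0.png")
b=cv2.resize(a[170:320,370:470],None,fx=4,fy=4,interpolation=cv2.INTER_CUBIC)
c=cv2.resize(a[205:295,155:245],(400,400),interpolation=cv2.INTER_CUBIC)
o=np.zeros((600,800,3),np.uint8);o[:,:400]=b;o[:400,400:]=c
cv2.imwrite("pics/crop1.png",o)
E
```

```text
(no output)
```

View pics/crop1.png

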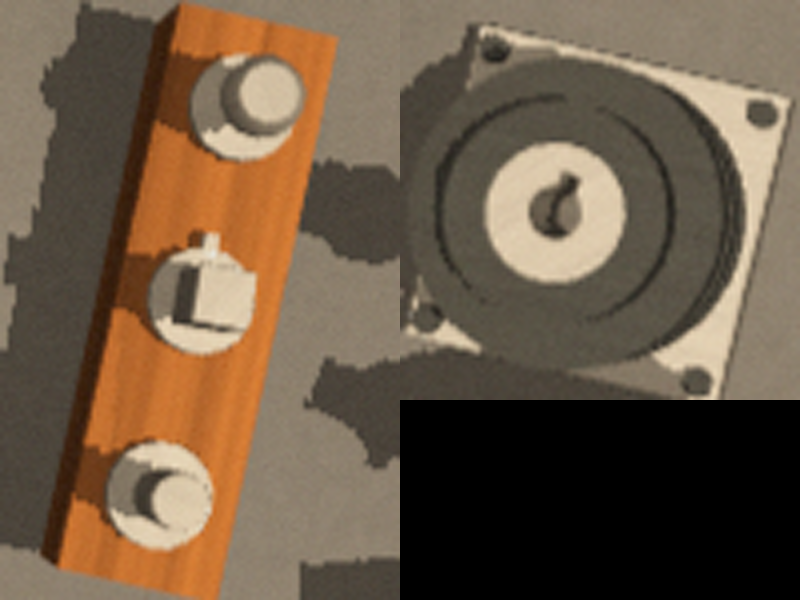

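Top view: the stand holds a mushroom pin at (433,195), a square-headed steel stem with a lug at (423,245), and a round pin at (410,294). There are also orange look-alikes at (502,279) and (498,335) and a turquoise one at (496,225). The grey square-headed stem with the lug, in the middle hole, is the shaft, and the enlarged crop confirms it. The hub's bush is at about (190,253), with its keyway pointing up and slightly right. Next I measure these precisely.

```bash
python3 - <<'E'
from h import *
d=cam("top"); a=d["img"]; g=cv2.cvtColor(a,cv2.COLOR_BGR2GRAY); f=8
def up(x0,y0,x1,y1): return cv2.resize(g[y0:y1,x0:x1],None,fx=f,fy=f,interpolation=cv2.INTER_CUBIC)
def px(c,x0,y0): return np.array([(c[0]+.5)/f-.5+x0,(c[1]+.5)/f-.5+y0])
# bush
x0,y0=170,235; u=up(x0,y0,212,275)
_,b=cv2.threshold(u,0,255,cv2.THRESH_OTSU)
cs,h=cv2.findContours(b,cv2.RETR_CCOMP,cv2.CHAIN_APPROX_NONE)
i=max((i for i in range(len(cs)) if h[0][i][3]<0),key=lambda i:cv2.contourArea(cs[i]))
P=np.array([unproj(d,px(c,x0,y0),.086) for c in cs[i][:,0]])
(c,ax,an)=cv2.fitEllipse((P[:,:2]*1e4).astype(np.float32)); C=np.array(c)/1e4; print("bush",C,np.array(ax)/1e4)
for j in range(len(cs)):
    if h[0][j][3]==i and cv2.contourArea(cs[j])>500:
        Q=np.array([unproj(d,px(c,x0,y0),.086) for c in cs[j][:,0]])[:,:2]-C
        r=np.hypot(*Q.T); t=np.arctan2(Q[:,1],Q[:,0])
        for k in np.argsort(t)[::max(1,len(t)//40)]: print(f"{t[k]:.2f}:{r[k]*1e3:.1f}",end=" ")
        m=r>.0125; print("\nkeyway ang",np.arctan2(*Q[m].mean(0)[::-1]),m.sum())
# shaft: hand-read features
cp=lambda u,v:np.array([u/4+370-.4,v/4+170-.4])
C2=unproj(d,cp(203,300),.068); L=unproj(d,cp(209,233),.066); print("collar",C2,"lug",L,"yaw",np.arctan2(*(L-C2)[[1,0]]),np.linalg.norm(L-C2))
K=[unproj(d,cp(*q),.113) for q in((195,262),(257,272),(250,332),(190,322))]
print("headtop",np.mean(K,0)); 
for q in range(4): e=K[(q+1)%4]-K[q]; print(np.linalg.norm(e),np.arctan2(e[1],e[0]))
# stand edges
for A,B in(((180,3),(60,568)),((338,38),(218,598))):
    e=unproj(d,cp(*A),.06)-unproj(d,cp(*B),.06); print("stand yaw",np.arctan2(e[1],e[0]))
# plate side
e=unproj(d,(155+485/400*0,0),0)
s=u
cv2.imwrite("pics/bush.png",cv2.hconcat([cv2.resize(u,(400,400)),cv2.resize(g[225:262,405:442],(400,400),interpolation=cv2.INTER_CUBIC)]))
E
```

```text
bush [0.50344658 0.17519564] [0.05184447 0.05201122]
-3.13:10.3 -2.97:10.4 -2.80:10.2 -2.61:9.9 -2.43:9.6 -2.24:9.3 -2.05:9.3 -1.84:9.6 -1.67:9.4 -1.49:9.4 -1.31:9.4 -1.11:9.2 -0.94:9.6 -0.81:10.7 -0.74:12.0 -0.69:13.6 -0.64:15.4 -0.51:15.8 -0.39:15.8 -0.28:15.8 -0.18:15.4 -0.12:12.7 -0.10:12.1 0.02:10.5 0.19:10.0 0.37:9.9 0.53:10.2 0.74:10.1 0.95:9.9 1.14:9.9 1.33:10.1 1.50:10.0 1.66:9.9 1.83:10.0 2.02:9.7 2.20:10.0 2.41:9.8 2.62:9.8 2.81:9.8 2.99:10.0 
keyway ang -0.4125496165927624 59
collar [ 0.52506899 -0.21273191  0.068     ] lug [ 0.55386914 -0.21530863  0.066     ] yaw -0.08923131942749682 0.028984274061606603
headtop [ 0.52464346 -0.21155629  0.113     ]
0.025428020519954152 -1.709903901986325
0.024462453958030414 3.038724121107297
0.02460478290953384 1.4263172104559498
0.024374277749506033 -0.0688983132278989
stand yaw -0.1937809133249004
stand yaw -0.1981713791216333
```

View pics/bush.png

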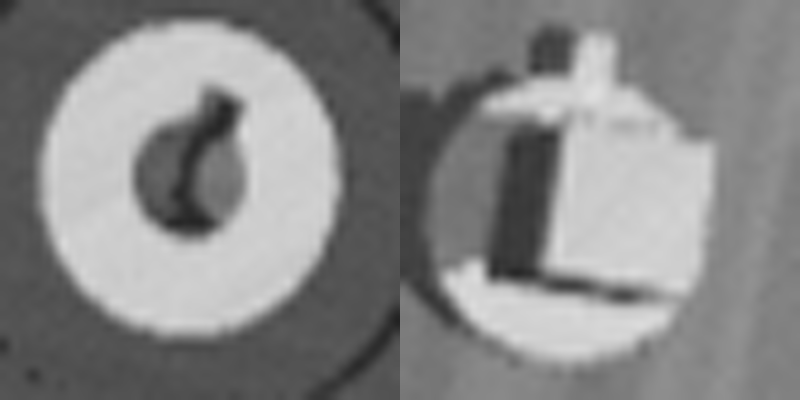

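Measured: shaft at (0.525, -0.2125) with yaw about -0.105. Bore at (0.5034, 0.1752) with the keyway at -0.41 rad. All sizes agree with the listing: bush 52 mm, bore about 20 mm, lug tip 29 mm from the axis, head 24.5 mm.

```bash
cat >> h.py <<'E'
from scipy.spatial.transform import Rotation as Ro
def go(x,y,z,yaw):
    s=manip.state(); R=Ro.from_euler("xyz",s["tcp_rot"]); T=Ro.from_euler("xyz",[np.pi,0,yaw])
    print("t",s["time"],"pos",np.round(s["position"],4),"rot",np.round(s["tcp_rot"],3),"F",np.round(s["ft_force"],1),"M",np.round(s["moment"],2),"g",s["grip_width"],"q",np.round(s["joint_positions"],2))
    print("d",np.round(R.inv().apply(np.array([x,y,z])-s["position"])*1e3,1),"turn",np.round((R.inv()*T).as_rotvec(),3))
E
python3 -c "
from h import *
go(.525,-.2125,.2,1.466)"
```

```text
t 0.75 pos [ 0.2387 -0.5776  0.2257] rot [-3.142 -0.    -1.179] F [-0.3 -0.2 -0.3] M [-0.01 -0.03  0.03] g 0.9980771649717207 q [-1.28  0.49  1.56  0.    1.09 -0.11]
d [-228.1 -404.    25.7] turn [ 0.    -0.    -2.645]
```

jog_arm:
  plan:
    - {"delta_pos":[-228,-403,10],"turn":[0,0,-2.64],"fingers":0.6}
    - {"delta_pos":[-228,-403,10],"turn":[0,0,-2.64],"fingers":0.6}
    - {"delta_pos":[-228,-403,10],"turn":[0,0,-2.64],"fingers":0.6}
    - {"delta_pos":[-228,-403,10],"turn":[0,0,-2.64],"fingers":0.6}
    - {"delta_pos":[-228,-403,10],"turn":[0,0,-2.64],"fingers":0.6}
    - {"delta_pos":[-228,-403,10],"turn":[0,0,-2.64],"fingers":0.6}
    - {"delta_pos":[-228,-403,10],"turn":[0,0,-2.64],"fingers":0.6}
    - {"delta_pos":[-228,-403,10],"turn":[0,0,-2.64],"fingers":0.6}

```text
time: 1.55
position: [0.4862, -0.261, 0.2172]
tcp_rot: [3.141, -0.0, 0.027]
ft_force: [-0.1, -0.2, 0.2]
grip_width: 0.6
```

```bash
python3 -c "
from h import *
go(.525,-.2125,.19,1.466)"
```

```text
t 1.55 pos [ 0.4862 -0.261   0.2172] rot [ 3.141 -0.     0.027] F [-0.1 -0.2  0.2] M [-0.07 -0.15 -0.01] g 0.5996196482035651 q [-0.61  0.4   1.75 -0.    0.99 -0.64]
d [ 40.1 -47.4  27.2] turn [ 1.000e-03 -0.000e+00 -1.439e+00]
```

jog_arm:
  plan:
    - {"delta_pos":[40,-47,20],"turn":[0,0,-1.44],"fingers":0.6}
    - {"delta_pos":[40,-47,20],"turn":[0,0,-1.44],"fingers":0.6}
    - {"delta_pos":[40,-47,20],"turn":[0,0,-1.44],"fingers":0.6}
    - {"delta_pos":[40,-47,20],"turn":[0,0,-1.44],"fingers":0.6}
    - {"delta_pos":[40,-47,20],"turn":[0,0,-1.44],"fingers":0.6}
    - {"delta_pos":[40,-47,20],"turn":[0,0,-1.44],"fingers":0.6}
    - {"delta_pos":[40,-47,20],"turn":[0,0,-1.44],"fingers":0.6}
    - {"delta_pos":[40,-47,20],"turn":[0,0,-1.44],"fingers":0.6}

```text
time: 2.35
position: [0.5242, -0.2149, 0.197]
tcp_rot: [3.141, 0.0, 1.227]
ft_force: [-0.0, -0.0, -0.3]
grip_width: 0.6
```

jog_arm:
  plan:
    - {"delta_pos":[0,0,0],"turn":[0,0,-0.22],"fingers":0.6}
    - {"delta_pos":[0,0,0],"turn":[0,0,-0.22],"fingers":0.6}
    - {"delta_pos":[0,0,0],"turn":[0,0,-0.22],"fingers":0.6}

```text
time: 2.65
position: [0.5242, -0.2149, 0.197]
tcp_rot: [3.141, 0.0, 1.442]
ft_force: [0.6, -0.4, -0.1]
grip_width: 0.599
```

```bash
python3 - <<'E'
from h import *
go(.525,-.2125,.0835,1.466)
d=cam("side"); cv2.imwrite("pics/s1.png",cv2.resize(d["img"][100:300,230:470],None,fx=3,fy=3))
E
```

```text
t 2.65 pos [ 0.5242 -0.2149  0.197 ] rot [3.141 0.    1.442] F [ 0.6 -0.4 -0.1] M [ 0.08 -0.12 -0.01] g 0.598847723433762 q [-0.51  0.44  1.74 -0.    0.96 -1.95]
d [  2.5   0.5 113.5] turn [ 0.     0.    -0.024]
```

View pics/s1.png

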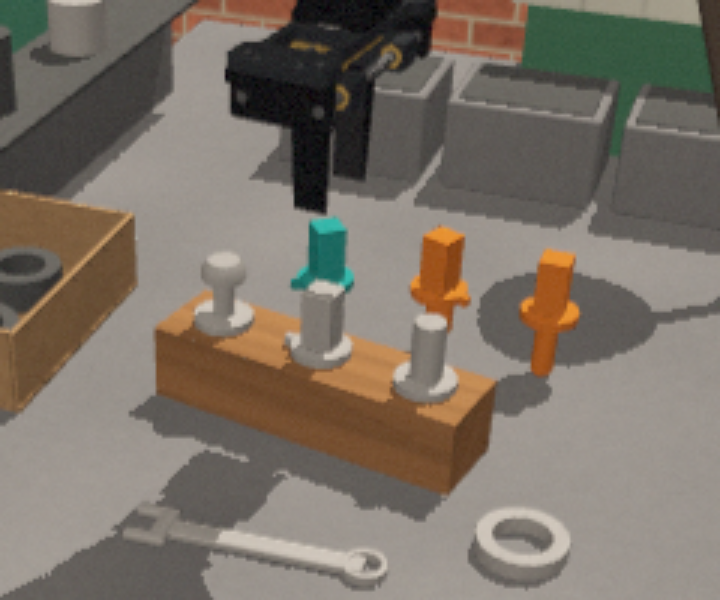

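The crop shows the gripper above the grey square-headed shaft, with the jaws set across the stand and the pins clear of the fingers. Descending now.

jog_arm:
  plan:
    - {"delta_pos":[2.5,0.5,40],"turn":[0,0,-0.024],"fingers":0.6}
    - {"delta_pos":[2.5,0.5,75],"turn":[0,0,-0.024],"fingers":0.6}
    - {"delta_pos":[2.5,0.5,100],"turn":[0,0,-0.024],"fingers":0.6}
    - {"delta_pos":[2.5,0.5,113],"turn":[0,0,-0.024],"fingers":0.6}
    - {"delta_pos":[2.5,0.5,113],"turn":[0,0,-0.024],"fingers":0.6}

```text
time: 3.2
position: [0.5246, -0.2123, 0.0828]
tcp_rot: [-3.139, -0.001, 1.464]
ft_force: [0.2, 0.4, -0.1]
grip_width: 0.602
```

jog_arm:
  plan:
    - {"delta_pos":[0,0,0],"fingers":0.15}
    - {"delta_pos":[0,0,0],"fingers":0.15}
    - {"delta_pos":[0,0,0],"fingers":0.15}
    - {"delta_pos":[0,0,0],"fingers":0.15}
    - {"delta_pos":[0,0,0],"fingers":0.15}
    - {"delta_pos":[0,0,0],"fingers":0.15}
  grip_force: 40

```text
invalid input at $.plan[0]: expected keys delta_pos, turn, fingers
```

jog_arm:
  plan:
    - {"delta_pos":[0,0,0],"turn":[0,0,0],"fingers":0.1}
    - {"delta_pos":[0,0,0],"turn":[0,0,0],"fingers":0.1}
    - {"delta_pos":[0,0,0],"turn":[0,0,0],"fingers":0.1}
    - {"delta_pos":[0,0,0],"turn":[0,0,0],"fingers":0.1}
    - {"delta_pos":[0,0,0],"turn":[0,0,0],"fingers":0.1}
    - {"delta_pos":[0,0,0],"turn":[0,0,0],"fingers":0.1}
  grip_force: 40

```text
time: 3.8
position: [0.5251, -0.2125, 0.0845]
tcp_rot: [3.141, 0.0, 1.465]
ft_force: [-0.9, 1.2, 5.8]
grip_width: 0.252
```

```bash
python3 -c "
from h import *
go(.525,-.2125,.2,1.466)"
```

```text
t 3.8 pos [ 0.5251 -0.2125  0.0845] rot [3.141 0.    1.465] F [-0.9  1.2  5.8] M [ 0.37  0.03 -0.01] g 0.2524977275815742 q [-0.5   0.59  1.84  0.    0.71 -1.97]
d [-0.000e+00 -1.000e-01 -1.155e+02] turn [ 0.001  0.    -0.001]
```

Grip opening is 24 mm, which matches the head. Lifting.

jog_arm:
  plan:
    - {"delta_pos":[0,0,-15],"turn":[0,0,0],"fingers":0.1}
    - {"delta_pos":[0,0,-35],"turn":[0,0,0],"fingers":0.1}
    - {"delta_pos":[0,0,-60],"turn":[0,0,0],"fingers":0.1}
    - {"delta_pos":[0,0,-90],"turn":[0,0,0],"fingers":0.1}
    - {"delta_pos":[0,0,-115],"turn":[0,0,0],"fingers":0.1}
    - {"delta_pos":[0,0,-115],"turn":[0,0,0],"fingers":0.1}
    - {"delta_pos":[0,0,-115],"turn":[0,0,0],"fingers":0.1}

```text
time: 4.5
position: [0.5246, -0.2123, 0.1983]
tcp_rot: [-3.141, -0.0, 1.465]
ft_force: [-0.1, -0.0, -3.9]
grip_width: 0.252
```

```bash
python3 - <<'E'
from h import *
go(.5034,.1752,.2,1.16)
E
```

```text
t 4.5 pos [ 0.5246 -0.2123  0.1983] rot [-3.141 -0.     1.465] F [-0.1 -0.  -3.9] M [ 0.1  -0.14  0.02] g 0.25196567764468847 q [-0.5   0.44  1.74 -0.    0.97 -1.97]
d [383.1 -62.   -1.7] turn [-0.    -0.     0.305]
```

jog_arm:
  plan:
    - {"delta_pos":[30,-5,-2],"turn":[0,0,0.04],"fingers":0.1}
    - {"delta_pos":[75,-12,-2],"turn":[0,0,0.08],"fingers":0.1}
    - {"delta_pos":[122,-20,-2],"turn":[0,0,0.12],"fingers":0.1}
    - {"delta_pos":[168,-27,-2],"turn":[0,0,0.16],"fingers":0.1}
    - {"delta_pos":[215,-35,-2],"turn":[0,0,0.2],"fingers":0.1}
    - {"delta_pos":[262,-42,-2],"turn":[0,0,0.24],"fingers":0.1}
    - {"delta_pos":[308,-50,-2],"turn":[0,0,0.28],"fingers":0.1}
    - {"delta_pos":[350,-57,-2],"turn":[0,0,0.305],"fingers":0.1}

```text
time: 5.3
position: [0.5041, 0.1435, 0.1991]
tcp_rot: [-3.139, 0.002, 1.159]
ft_force: [0.5, 0.0, -3.4]
grip_width: 0.254
```

```bash
python3 - <<'E'
from h import *
go(.5034,.1752,.2,1.16)
E
```

```text
t 5.3 pos [0.5041 0.1435 0.1991] rot [-3.139e+00  2.000e-03  1.159e+00] F [ 0.5  0.  -3.4] M [ 0.06 -0.17  0.03] g 0.25381927464797727 q [ 0.15  0.38  1.83 -0.    0.93 -1.01]
d [ 28.7 -13.3  -0.9] turn [-0.002  0.002 -0.001]
```

jog_arm:
  plan:
    - {"delta_pos":[20,-9,-1],"turn":[0,0,0],"fingers":0.1}
    - {"delta_pos":[29,-13,-1],"turn":[0,0,0],"fingers":0.1}
    - {"delta_pos":[29,-13,-1],"turn":[0,0,0],"fingers":0.1}
    - {"delta_pos":[29,-13,-1],"turn":[0,0,0],"fingers":0.1}

```text
time: 5.7
position: [0.5048, 0.1725, 0.2011]
tcp_rot: [-3.141, 0.001, 1.16]
ft_force: [-0.3, -0.3, -2.8]
grip_width: 0.251
```

```bash
python3 - <<'E'
from h import *
go(.5034,.1752,.16,1.16)
ims=[]
for n in("top","side"):
    d=cam(n)
    for t in("shaft_head","shaft_nose","hub_mouth"):
        for m in manip.mark_of(n,t)[:5]: print(n,t,round(m["score"],2),np.round(m["xyz"],3))
    u,v=proj(d,[.5034,.1752,.12])[0].astype(int); u=max(u,60);ims.append(cv2.resize(d["img"][v-60:v+60,u-60:u+60],(400,400),interpolation=cv2.INTER_CUBIC))
cv2.imwrite("pics/p2.png",cv2.hconcat(ims))
E
```

```text
t 5.7 pos [0.5048 0.1725 0.2011] rot [-3.141e+00  1.000e-03  1.160e+00] F [-0.3 -0.3 -2.8] M [ 0.09 -0.2   0.01] g 0.2513803083811268 q [ 0.21  0.39  1.81 -0.    0.94 -0.95]
d [ 2.  -2.3 41.1] turn [-0.001  0.001 -0.   ]
top shaft_head 0.73 [ 0.56  -0.332  0.08 ]
top shaft_head 0.69 [ 0.469 -0.348  0.079]
top shaft_head 0.58 [ 0.381 -0.342  0.081]
top shaft_nose 0.65 [ 0.383 -0.342 -0.   ]
top shaft_nose 0.56 [ 0.469 -0.348 -0.   ]
top hub_mouth 0.94 [0.505 0.174 0.08 ]
side shaft_head 0.84 [ 0.563 -0.334  0.083]
side shaft_head 0.78 [0.511 0.173 0.206]
side shaft_head 0.77 [ 0.381 -0.34   0.082]
side shaft_head 0.72 [ 0.466 -0.35   0.078]
side shaft_nose 0.88 [ 0.56  -0.334  0.002]
side shaft_nose 0.86 [0.503 0.171 0.124]
side shaft_nose 0.62 [ 0.468 -0.35   0.002]
side shaft_nose 0.56 [ 0.379 -0.342 -0.001]
side hub_mouth 0.7 [0.502 0.18  0.084]
side hub_mouth 0.57 [ 0.607 -0.23   0.092]
side hub_mouth 0.2 [ 0.438 -0.195  0.091]
```

View pics/p2.png

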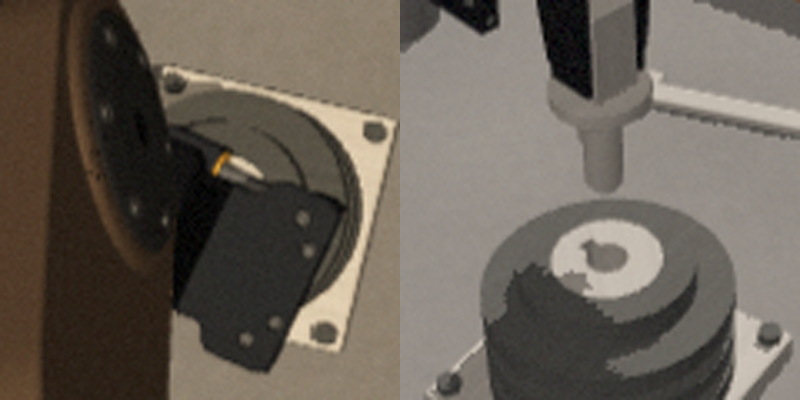

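The side crop shows the shaft upright in the fingers just over the bore. The network's nose mark is within 4 mm of the axis. I correct the last 2-3 mm and lower.

jog_arm:
  plan:
    - {"delta_pos":[2,-2.3,10],"turn":[0,0,0],"fingers":0.1}
    - {"delta_pos":[2,-2.3,25],"turn":[0,0,0],"fingers":0.1}
    - {"delta_pos":[2,-2.3,33],"turn":[0,0,0],"fingers":0.1}
    - {"delta_pos":[2,-2.3,36],"turn":[0,0,0],"fingers":0.1}
    - {"delta_pos":[2,-2.3,36],"turn":[0,0,0],"fingers":0.1}

```text
time: 6.6
position: [0.5035, 0.1761, 0.1655]
tcp_rot: [-3.141, 0.001, 1.16]
ft_force: [-0.4, 1.0, -3.7]
grip_width: 0.252
```

```bash
python3 - <<'E'
from h import *
go(.5034,.1752,.145,1.16)
d=cam("side")
u,v=proj(d,[.5034,.1752,.1])[0].astype(int)
im=cv2.resize(d["img"][v-40:v+40,u-40:u+40],(480,480),interpolation=cv2.INTER_CUBIC)
q=(proj(d,[[.5034,.1752,.086],[.5034,.1752,.091]])-[u-40,v-40])*6+2.5
print(q)
cv2.imwrite("pics/p3.png",im)
E
```

```text
t 6.6 pos [0.5035 0.1761 0.1655] rot [-3.141e+00  1.000e-03  1.160e+00] F [-0.4  1.  -3.7] M [ 0.04 -0.14 -0.  ] g 0.2523625084613396 q [ 0.21  0.44  1.85 -0.    0.86 -0.95]
d [-0.9  0.3 20.5] turn [-0.001  0.001  0.   ]
[[249.7550577  288.63100848]
 [249.03261334 274.39047352]]
```

View pics/p3.png

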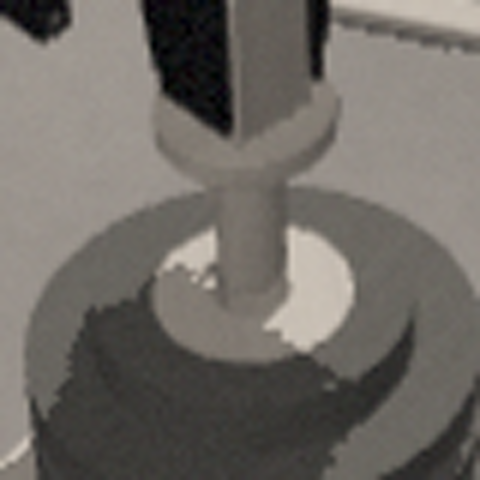

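The crop shows the rod centred over the bush (rod at x≈252, bush centre ≈254). Entering the bore.

jog_arm:
  plan:
    - {"delta_pos":[-0.9,0.3,6],"turn":[0,0,0],"fingers":0.1}
    - {"delta_pos":[-0.9,0.3,10],"turn":[0,0,0],"fingers":0.1}
    - {"delta_pos":[-0.9,0.3,15],"turn":[0,0,0],"fingers":0.1}
    - {"delta_pos":[-0.9,0.3,20],"turn":[0,0,0],"fingers":0.1}
    - {"delta_pos":[-0.9,0.3,20],"turn":[0,0,0],"fingers":0.1}

```text
time: 7.15
position: [0.5034, 0.1752, 0.1453]
tcp_rot: [-3.141, 0.0, 1.16]
ft_force: [0.1, 1.0, -4.3]
grip_width: 0.252
```

```bash
python3 - <<'E'
from h import *
go(.5034,.1752,.13,1.16)
E
```

```text
t 7.15 pos [0.5034 0.1752 0.1453] rot [-3.141  0.     1.16 ] F [ 0.1  1.  -4.3] M [ 0.22 -0.25 -0.04] g 0.25243775635287624 q [ 0.21  0.46  1.87  0.    0.81 -0.95]
d [ 0.  -0.  15.3] turn [-0.001  0.    -0.   ]
```

No contact with the wall. Next I go 8 mm further, past the key's contact level (TCP about 0.1405), and watch the force.

jog_arm:
  plan:
    - {"delta_pos":[0,0,3],"turn":[0,0,0],"fingers":0.1}
    - {"delta_pos":[0,0,5],"turn":[0,0,0],"fingers":0.1}
    - {"delta_pos":[0,0,6.5],"turn":[0,0,0],"fingers":0.1}
    - {"delta_pos":[0,0,8],"turn":[0,0,0],"fingers":0.1}
    - {"delta_pos":[0,0,8],"turn":[0,0,0],"fingers":0.1}

```text
time: 7.65
position: [0.5037, 0.1752, 0.1379]
tcp_rot: [3.141, -0.0, 1.16]
ft_force: [0.2, 1.4, -4.6]
grip_width: 0.251
```

```bash
python3 - <<'E'
from h import *
go(.5034,.1752,.13,1.16)
E
```

```text
t 7.65 pos [0.5037 0.1752 0.1379] rot [ 3.141 -0.     1.16 ] F [ 0.2  1.4 -4.6] M [ 0.32 -0.35  0.02] g 0.25100181377455544 q [ 0.21  0.47  1.88 -0.    0.79 -0.95]
d [-0.1 -0.2  7.9] turn [ 0. -0.  0.]
```

There is no vertical force below key level, so the key is in the keyway. Pushing on toward home, expected at TCP about 0.1105.

jog_arm:
  plan:
    - {"delta_pos":[0,0,5],"turn":[0,0,0],"fingers":0.1}
    - {"delta_pos":[0,0,10],"turn":[0,0,0],"fingers":0.1}
    - {"delta_pos":[0,0,14],"turn":[0,0,0],"fingers":0.1}
    - {"delta_pos":[0,0,18],"turn":[0,0,0],"fingers":0.1}
    - {"delta_pos":[0,0,21],"turn":[0,0,0],"fingers":0.1}
    - {"delta_pos":[0,0,24],"turn":[0,0,0],"fingers":0.1}
    - {"delta_pos":[0,0,24],"turn":[0,0,0],"fingers":0.1}
  grip_force: 50

```text
time: 8.35
position: [0.5038, 0.1753, 0.1142]
tcp_rot: [3.141, -0.0, 1.16]
ft_force: [-0.1, 1.7, 7.1]
grip_width: 0.25
```

```bash
python3 - <<'E'
from h import *
go(.5034,.1752,.11,1.16)
E
```

```text
t 8.35 pos [0.5038 0.1753 0.1142] rot [ 3.141 -0.     1.16 ] F [-0.1  1.7  7.1] M [0.36 0.17 0.09] g 0.25027826978934026 q [ 0.21  0.51  1.9  -0.    0.73 -0.95]
d [-0.2 -0.3  4.2] turn [ 0.001 -0.     0.   ]
```

Spring force is as expected: about 11.5 N above the held weight. Seating the last few mm.

jog_arm:
  plan:
    - {"delta_pos":[0,0,1.5],"turn":[0,0,0],"fingers":0.1}
    - {"delta_pos":[0,0,3],"turn":[0,0,0],"fingers":0.1}
    - {"delta_pos":[0,0,4],"turn":[0,0,0],"fingers":0.1}
    - {"delta_pos":[0,0,4],"turn":[0,0,0],"fingers":0.1}

```text
time: 8.75
position: [0.5038, 0.1752, 0.1106]
tcp_rot: [3.141, -0.001, 1.16]
ft_force: [-1.7, 2.2, 9.1]
grip_width: 0.253
```

```bash
python3 - <<'E'
from h import *
go(.5034,.1752,.11,1.16)
E
```

```text
t 8.75 pos [0.5038 0.1752 0.1106] rot [ 3.141e+00 -1.000e-03  1.160e+00] F [-1.7  2.2  9.1] M [0.36 0.31 0.06] g 0.25291545880935223 q [ 0.21  0.51  1.9  -0.    0.72 -0.95]
d [-0.2 -0.3  0.6] turn [ 0.001 -0.001 -0.   ]
```

jog_arm:
  plan:
    - {"delta_pos":[0,0,1],"turn":[0,0,0],"fingers":0.1}
    - {"delta_pos":[0,0,1],"turn":[0,0,0],"fingers":0.1}
    - {"delta_pos":[0,0,1],"turn":[0,0,0],"fingers":0.1}

```text
time: 9.05
position: [0.5038, 0.1753, 0.1105]
tcp_rot: [3.14, -0.001, 1.16]
ft_force: [-4.8, 1.3, 21.3]
grip_width: 0.251
```

```bash
python3 - <<'E'
from h import *
go(.5034,.1752,.11,1.16)
d=cam("side")
u,v=proj(d,[.5034,.1752,.1])[0].astype(int)
cv2.imwrite("pics/p4.png",cv2.resize(d["img"][v-40:v+40,u-40:u+40],(480,480),interpolation=cv2.INTER_CUBIC))
for n in ("shaft_head","pin_a_head","pin_b_head"):
    for m in manip.mark_of("side",n): print(n,round(m["score"],2),np.round(m["xyz"],3))
E
```

```text
t 9.05 pos [0.5038 0.1753 0.1105] rot [ 3.14e+00 -1.00e-03  1.16e+00] F [-4.8  1.3 21.3] M [ 0.13  0.9  -0.05] g 0.2507837848468951 q [ 0.21  0.51  1.9  -0.    0.72 -0.95]
d [-0.2 -0.4  0.5] turn [ 0.001 -0.001  0.   ]
shaft_head 0.95 [ 0.47  -0.348  0.079]
shaft_head 0.92 [ 0.559 -0.335  0.081]
shaft_head 0.89 [0.506 0.177 0.117]
shaft_head 0.75 [ 0.378 -0.341  0.082]
pin_a_head 0.65 [ 0.44  -0.193  0.094]
pin_b_head 0.55 [ 0.609 -0.233  0.093]
```

View pics/p4.png

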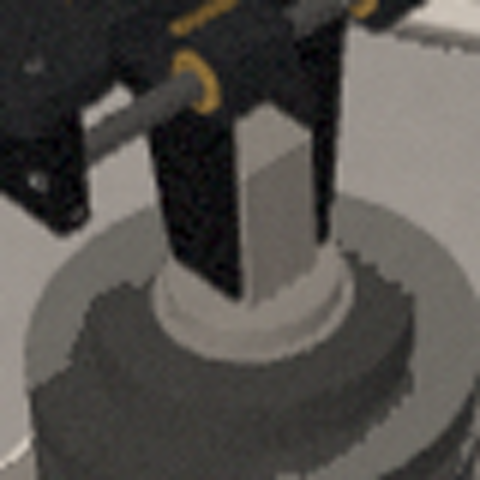

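The collar lies flat on the bush. Force jumped to 21 N with no further travel, at exactly the predicted home height (TCP 0.1105). The head mark is at z = 0.117 and the pins are where they started. Handing in.

```bash
python3 -c "
from h import *
print(manip.sign_off()); go(.5034,.1752,.11,1.16)"
```

```text
the job is handed in; nothing more can be done
None
the job is handed in; nothing more can be done
```

I pulled the grey square-headed shaft from the stand's middle hole and turned it about 0.3 rad to line its key up with the keyway as seen from above. It went into the bore on the first try, so no search was needed. I pressed it home against the spring and handed the job in at about 9 s, still gripping at 50 N and pressing down. Sign-off gave no verdict, as expected.

Last checks before hand-in:
- **Seated:** the tool stopped at z = 0.1105 m, the predicted home height. Force rose from 9 to 21 N with no further travel.
- **In position:** the network put the head at z = 0.117 m, against 0.1165 m expected at home. The tool was within 0.5 mm of the measured bore axis, and the final picture shows the collar flat on the bush.
- **Grip:** the opening was 24 mm, which matches the head.
- **Pins:** both marks were within about 7 mm of where they started. That is close to the networks' error and well under the 20 mm limit.

None of the checks failed or disagreed. The plunger's own value could not be read directly; I judged it from the seating height and the spring force.

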